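Empty the pearl tilt bin

TASK

Two small tilt bins stand on the beading table, each with its own tray. Tip over the one that holds the two round pearls until both have rolled out into the tray in front of it, then ease that bin gently back until it is fully upright again, held by its detent. Leave the pearls in the tray and leave the other bin upright.

Things in the scene. Friction and masses are not known exactly. Their poses are not given: they have to be found in the camera images.
- bin (a joint): Tilt angle (rad) of the sheet-metal bin holding the two pearls: 0 = upright on its rear stop, 1.35 = tipped forward over its tray, on its front stop. A spring-ball detent holds it upright and gives way at about 0.2 rad (4 to 9 N at the bar); beyond, the hinge is stiff and damped (2 to 5 N at the bar) and the bin stays about where it is left. The pearls are out by about 1.1 rad.
- hinge (a point): Middle of that bin's level hinge line. Frame: x = dumping direction, y = left along the hinge, z up. The open bin, 110 mm wide with a sloping front, upright reaches from 110 mm behind (-x) to 40 mm ahead of this point; its floor is level with it, its rim 50 mm above it. The stand's two cheeks, 140 mm apart, 8 mm thick, reach 39 mm above it.
- bin_bar (a point): Middle of the bin's round steel cross bar: 12 mm thick, 90 mm long, along the hinge, on two thin arms 76 mm apart, 65 mm above the rear rim; fingers can reach 40 mm below it between the arms. It circles the hinge at 146 mm: upright 90 mm behind and 115 mm above it, fully tipped 92 mm ahead and 113 mm above. Pushed along hinge +x it tips the bin, along -x it rights it.
- tray (a point): Centre of the inner floor of the plywood tray in front of that bin, fixed to its stand, 105 mm ahead of and 64 mm below the hinge, 11 mm above the table. Same axes as the hinge: x away from the bin, z up. Inside 200 mm (x) by 126 mm (y); front and side walls 45 mm high, rear one 17 mm.
- pearl_a_center (a point): Centre of one of the two loose round pearls, 28 mm in diameter, 20 g, that start on the bin's floor.
- pearl_b_center (a point): Centre of the other, equal pearl.
- other_bin (a joint): Tilt angle (rad, 0 = upright) of the second bin, of the same build on a stand of its own beside the first, at least 360 mm to its left or right (hinge to hinge), turned differently. It holds two cube-shaped beads of 27 mm and is to be left upright.
Mind the look-alikes: they are no part of the job. Leave any blue look-alike of the part that bears pearl_a_center alone.

How it is judged:
On the way:
1. the bin is tipped over with both pearls down in its tray (value of joint bin above 1 rad and x of pearl_a_center in the frame of tray between -0.1 and 0.1 m and y of pearl_a_center in the frame of tray between -0.064 and 0.064 m and z of pearl_a_center in the frame of tray between 0 and 0.025 m and x of pearl_b_center in the frame of tray between -0.1 and 0.1 m and y of pearl_b_center in the frame of tray between -0.064 and 0.064 m and z of pearl_b_center in the frame of tray between 0 and 0.025 m), for 0.2 s.
At the end, for the whole second after the job is handed in: The pearl bin is back upright (below 0.12 rad) and still, both pearls lie at rest on the floor of its tray (anywhere within its walls), and the other bin is upright (below 0.12 rad) (value of joint each of bin, other_bin below 0.12 rad and x of pearl_a_center in the frame of tray between -0.1 and 0.1 m and y of pearl_a_center in the frame of tray between -0.064 and 0.064 m and z of pearl_a_center in the frame of tray between 0 and 0.025 m and x of pearl_b_center in the frame of tray between -0.1 and 0.1 m and y of pearl_b_center in the frame of tray between -0.064 and 0.064 m and z of pearl_b_center in the frame of tray between 0 and 0.025 m and linear speed of bin below 0.03 m/s and linear speed of each of pearl_a, pearl_b below 0.05 m/s); the robot touches nothing.
It fails at once if the bin is slammed home (swung back through its last 0.4 rad faster than 3 rad/s, about 0.44 m/s at the bar) (velocity of joint bin below -3 rad/s and value of joint bin below 0.4 rad).
It fails at once if the other bin is tipped out of its detent (beyond 0.25 rad) (value of joint other_bin above 0.25 rad).
It also fails if it takes over 51 s, if anything falls off the work surface, if the arm or the gripper's body presses on something with over 40 N, if the wrist force passes 120 N, or if a joint passes its speed limit or range.

ROBOT

A 6-joint arm with a two-finger parallel gripper is mounted at the origin on the work surface. World frame = base frame: x ahead of the robot, y to its left, z up, the work surface at z = 0. Lengths are in m, angles in rad, forces in N, time in s.
With the tool pointing down it reaches from about 0.35 to 0.85 m from the base axis. Payload 8.1 kg.
Tool frame: the origin (TCP) lies between the finger pads; the fingertips stand 11 mm ahead of it and the grasp point (between the pads) lies 8 mm behind it (robot.tips_ahead is the distance from the TCP to the fingertips, in m); z points along the fingers, y is the line along which they close (so a half turn about z gives the same grasp; the last joint's range is limited). The gripper opens to 93 mm and grips with 3 to 60 N. Pads are 15 mm wide; open, the fingers measure 128 mm over their backs; the gripper's body (75 mm by 188 mm) begins 65 mm behind the grasp point.
Start: joints at [1.216, 0.13, 1.488, -0, 1.523, -0.085], TCP at [0.16, 0.578, 0.23] pointing down, gripper open.
Joint ranges: [-2.96, 2.96], [-0.89, 2.26], [0.02, 2.5], [-1.34, 4.48], [0, 2.73], [-2.66, 2.66]. Speed limits (rad/s): [2.39, 2.39, 2.79, 3.14, 3.14, 3.14].

INTERFACE

Orientations are given as a rotation vector (axis times angle).
In Python, from plant import robot gives the robot as it stands. The module is installed in compiled form; this text tells all that it offers.
- The arm moves only by the tool move_arm, never from a script. Its argument "deltas" is one flat list of numbers, 7 for each row, row after row: the shift along the tool's x, y, z in m, then the turn, a rotation vector about the tool's x, y, z in rad, then the opening, from 0 (shut) to 1 (fully open). A call has 1 to 12 rows; each row is the pose to reach, as a shift and turn from the pose commanded when the call began, along the tool's axes at that moment; what a row does not reach only later rows make up. A row lasts 1/8 s, in which the tool goes at most 62.5 mm and 10.7 degrees, less where a joint would pass 70% of its speed; a pose out of reach is approached as far as the arm can. A call with a gripper value outside its range is refused whole. The fingers move at their own pace and stop on an object; "squeeze" is the grip in N (left out, the last holds). Time passes only in rows, so rows that repeat a pose let the fingers close. It gives the time, the measured TCP pose, the force, the opening and the grip force at its end, in the units of the state.
- robot.read_state(): the state, without advancing time (a new reading comes with each control period).
- robot.read_camera(name): name is "side" or "top"; returns (picture, depth): 420x560x3 uint8, red, green, blue; 420x560 float32, m along the optical axis (not along the pixel's ray), 0 where there is no reading.
- robot.camera_model(name): a dict with "K" (3x3 intrinsics, pixels), "R" (3x3) and "t" (3): a world point X has camera coordinates R X + t. Camera axes: x right, y down, z forward; pixel columns grow to the right and rows downward; lengths in m; the calibration is good to about 2 mm. A picture is of the moment at which its call begins. camera_model takes no time and is no camera call.
- robot.close_job(): hands the job in; it is judged then, once.
Trained networks look in the newest picture that a camera, given by its name, has taken for a name from the list of things; names that differ only in an ending like _2 or _b are one class to them, and where a whole thing is asked for, a point or a joint stands for the part that bears it (a point fixed in the world has none). Each returns a list of dicts, best first, with "confidence" (0 to 1); they miss things now and then, are a little off and sometimes report something else, mostly with a low value. They report only what shows in the picture. A call takes as long as a camera call. They do not tell look-alikes from the thing itself.
- robot.recognise(camera, label): "uv" ([column, row] in pixels, amid what is visible of it).
The state is a dict: "t": time; "q": joint angles; "dq": joint speeds; "joint_torque": joint torques, N m; "tool_pos": TCP position; "orientation": TCP orientation; "force": force on the tool from outside, world axes, zero at the start; "wrist_torque": the same for the moment, N m; "opening": finger opening in m; "gripper_force": force on a finger pad.
Only numpy, scipy, OpenCV 4.12 (cv2) and the standard library are available. Lean on these libraries where they do the work, as an engineer would, in place of code of your own. Each camera call takes 0.05 s, during which the arm holds its last target. There are 200 camera calls.

## Working session

There is one attempt and no reset: what is moved stays moved. The work goes in short steps, Python scripts to look and compute and a tool call to move; the robot and the scene stay as the last step left them, time stands still between calls to the robot, and variables do not carry over. Pictures are saved under pics/ and viewed, at most 10 in all, crops included, and the job is handed in when it is done.

Besides the shell and the picture viewer there is one more tool, called after ">>>" by a JSON object that holds its "api" and its "payload". move_arm: Moves the arm, as the interface text tells. Its arguments: {"type":"object","properties":{"deltas":{"type":"array","items":{"type":"number"}},"squeeze":{"type":"number"}},"required":["deltas"]}

```bash
mkdir -p pics
cat > h.py <<'E'
import numpy as np, cv2
from plant import robot
def P(cam,d,u,v,r=2):
    m=robot.camera_model(cam);K,R,t=[np.array(m[k]) for k in "KRt"]
    u0,v0=int(round(u)),int(round(v));w=d[max(0,v0-r):v0+r+1,max(0,u0-r):u0+r+1];z=np.median(w[w>0])
    return R.T@(z*np.linalg.inv(K)@[u,v,1]-t)
def cloud(cam,d):
    m=robot.camera_model(cam);K,R,t=[np.array(m[k]) for k in "KRt"]
    v,u=np.mgrid[:d.shape[0],:d.shape[1]]
    p=(np.linalg.inv(K)@np.stack([u.ravel(),v.ravel(),np.ones(u.size)])*d.ravel()).T
    return ((p-t)@R).reshape(*d.shape,3)
E
python3 - <<'E'
from h import *
for c in("top","side"):
    im,d=robot.read_camera(c);cv2.imwrite(f"pics/{c}0.png",im[...,::-1]);np.savez(f"{c}0.npz",im=im,d=d)
    for l in("bin","bin_bar","pearl_a_center","tray","hinge","other_bin"):
        for r in robot.recognise(c,l)[:4]:print(c,l,np.round(r["uv"]),round(r["confidence"],2),P(c,d,*r["uv"]).round(3))
print(robot.read_state()["t"],robot.read_state()["orientation"])
E
```

```text
top bin [373. 218.] 0.89 [ 0.53  -0.255  0.078]
top bin_bar [372. 215.] 0.88 [ 0.536 -0.252  0.078]
top pearl_a_center [432. 230.] 0.5 [ 0.51  -0.397  0.027]
top pearl_a_center [387. 226.] 0.43 [ 0.512 -0.279  0.104]
top tray [342. 192.] 0.92 [ 0.578 -0.184  0.125]
top hinge [346. 193.] 0.6 [ 0.577 -0.192  0.12 ]
top other_bin [136. 224.] 0.97 [0.514 0.252 0.078]
side bin [343. 266.] 0.93 [ 0.543 -0.24   0.077]
side bin_bar [340. 265.] 0.81 [ 0.539 -0.234  0.079]
side pearl_a_center [392. 343.] 0.5 [ 0.498 -0.416  0.023]
side hinge [341. 265.] 0.78 [ 0.54  -0.235  0.079]
side other_bin [188. 160.] 0.96 [0.517 0.256 0.079]
0.7 [-4.22483305e-01 -3.11304316e+00 -2.46567913e-05]
```

View pics/top0.png

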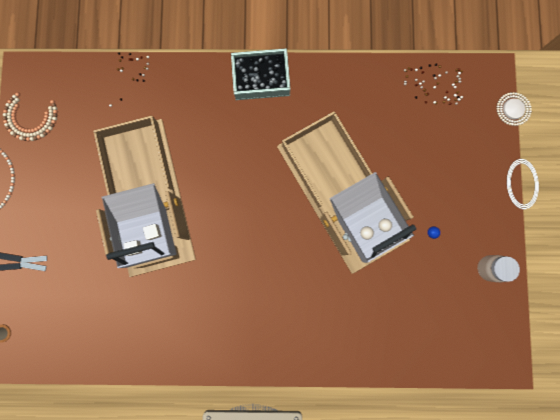

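View pics/side0.png

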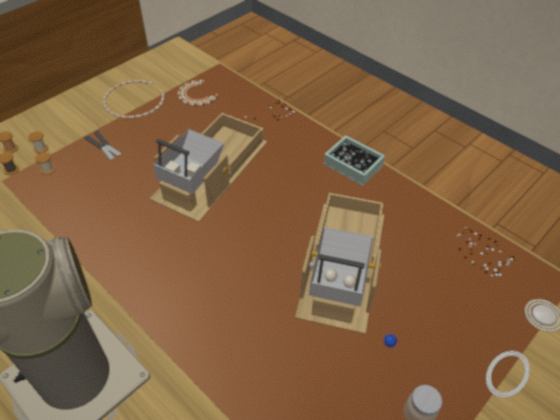

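The top view shows the right bin with two round pearls at (367,233) and (385,226). The left bin holds cubes at (131,247) and (151,231), and a blue look-alike ball lies on the table at (433,232). Candidates for a pearl: those two round beads, the cubes and the blue ball. I choose the right bin and will check it in a crop.

Run:
```python
from h import *
from plant import robot
for c in("top","side"):
    f=np.load(f"{c}0.npz");im,d=f["im"],f["d"];X=cloud(c,d)
    b=(d>0)&(X[...,2]>.172)&(X[...,2]<.205)&(X[...,1]<-.05)&(X[...,0]>.3)&(X[...,0]<.8)&(im.max(2)<80)
    p=X[b];print(c,len(p),p.mean(0).round(4),p.min(0).round(3),p.max(0).round(3))
    if len(p)>5:
        w,V=np.linalg.eigh(np.cov(p[:,:2].T));a=V[:,1];s=(p[:,:2]-p[:,:2].mean(0))@a
        print("axis",a,np.degrees(np.arctan2(a[1],a[0])),s.min(),s.max(),"mid",p[:,:2].mean(0)+a*(s.min()+s.max())/2,np.percentile(p[:,2],[5,50,95]), w**.5)
# tray rect: direction of stand, low plywood
f=np.load("top0.npz");im,d=f["im"],f["d"];X=cloud("top",d)
b=(X[...,2]>.006)&(X[...,2]<.018)&(X[...,1]<-.0)&(X[...,0]>.45)&(X[...,0]<.9)&(im[...,2]>70)&(X[...,1]>-.3)
p=X[b][:,:2].astype(np.float32);print(len(p),cv2.minAreaRect(p))
m=robot.camera_model("top");print(m)
cv2.imwrite("pics/crop.png",cv2.resize(im[100:290,260:450,::-1],(580,580),interpolation=cv2.INTER_CUBIC))
```

```text
top 268 [ 0.4814 -0.2689  0.1948] [ 0.456 -0.307  0.19 ] [ 0.506 -0.229  0.2  ]
axis [-0.51179723  0.85910628] 120.7836166059567 -0.04324000794043129 0.04556835204053637 mid [ 0.48081294 -0.26791069] [0.19203298 0.19494465 0.19703363] [0.00300651 0.02597729]
side 176 [ 0.4769 -0.2738  0.1912] [ 0.453 -0.31   0.173] [ 0.499 -0.235  0.198]
axis [-0.50336897  0.86407157] 120.22314041958387 -0.041136106792898336 0.04427672286032615 mid [ 0.47608693 -0.27241011] [0.18013228 0.19236783 0.19581651] [0.00189128 0.02729284]
4003 ((0.6481685638427734, -0.1626282036304474), (0.4684127867221832, 0.14253473281860352), 30.3585147857666)
{'K': array([[426.78139874,   0.        , 276.95479078],
       [  0.        , 426.78139874, 212.60996917],
       [  0.        ,   0.        ,   1.        ]]), 'R': array([[ 0.00820505, -0.99993362, -0.00808921],
       [-0.99390045, -0.00726533, -0.11004143],
       [ 0.10997535,  0.00894277, -0.99389408]]), 't': array([-0.05416191,  0.54509121,  0.93224673])}
```

View pics/crop.png

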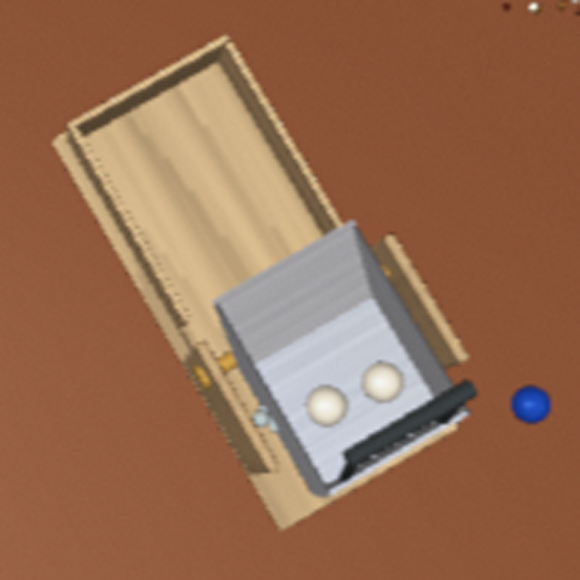

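Crop confirms two white round pearls at crop (326,405) and (382,381) in this right-hand bin, with its dark bar around (410,425). The dump direction is about 30.5°, and the bar middle about (0.479, -0.269, 0.190). I'm moving there high over the table, turning the tool so its closing line lies along the dump direction.

>>> {"api": "move_arm", "payload": {"deltas": [-0.042,-0.033,-0.03,0,0,0.077,0.43,-0.085,-0.065,-0.06,0,0,0.154,0.43,-0.127,-0.098,-0.09,0,0,0.23,0.43,-0.169,-0.131,-0.12,0,0,0.307,0.43,-0.212,-0.164,-0.15,0,0,0.384,0.43,-0.254,-0.196,-0.15,0,0,0.461,0.43,-0.296,-0.229,-0.15,0,0,0.538,0.43,-0.338,-0.262,-0.15,0,0,0.614,0.43,-0.381,-0.294,-0.15,0,0,0.691,0.43,-0.423,-0.327,-0.15,0,0,0.768,0.43,-0.423,-0.327,-0.15,0,0,0.768,0.43,-0.423,-0.327,-0.15,0,0,0.768,0.43]}}

```text
t: 2.2
tool_pos: [0.4803, 0.1506, 0.3796]
orientation: [-1.558, -2.728, -0.0]
force: [0.1, 0.2, -0.7]
opening: 0.04
gripper_force: 0.0
```

```bash
cat >> h.py <<'E'
from scipy.spatial.transform import Rotation as Ro
B=np.array([.479,-.269,.190]);A=np.radians(30.5);U=np.array([np.cos(A),np.sin(A),0])
def st():
    s=robot.read_state();R=Ro.from_rotvec(s["orientation"]).as_matrix()
    print("t",round(s["t"],2),"pos",s["tool_pos"].round(4) if hasattr(s["tool_pos"],"round") else s["tool_pos"],"yaw_y",np.degrees(np.arctan2(R[1,1],R[0,1])).round(2),"zdir",R[:,2].round(3),"F",np.round(s["force"],1),"op",s["opening"],"q",np.round(s["q"],2))
    return s,R
E
python3 - <<'E'
from h import *
s,R=st();print(R.T@(np.array([.479,-.269,.27])-s["tool_pos"]))
E
```

```text
t 2.2 pos [0.4803 0.1506 0.3796] yaw_y 30.54 zdir [-0.  0. -1.] F [ 0.1  0.2 -0.7] op 0.03995738875708643 q [ 0.2  -0.14  1.49  0.    1.79 -0.33]
[-0.36077813 -0.21425917  0.10946842]
```

>>> {"api": "move_arm", "payload": {"deltas": [-0.04,-0.024,0,0,0,0,0.43,-0.08,-0.048,0,0,0,0,0.43,-0.12,-0.072,0,0,0,0,0.43,-0.16,-0.095,0.02,0,0,0,0.43,-0.2,-0.119,0.04,0,0,0,0.43,-0.24,-0.143,0.06,0,0,0,0.43,-0.28,-0.167,0.08,0,0,0,0.43,-0.32,-0.19,0.1,0,0,0,0.43,-0.361,-0.214,0.109,0,0,0,0.43,-0.361,-0.214,0.109,0,0,0,0.43,-0.361,-0.214,0.109,0,0,0,0.43,-0.361,-0.214,0.109,0,0,0,0.43]}}

```text
t: 3.7
tool_pos: [0.4803, -0.2677, 0.2715]
orientation: [1.554, 2.729, 0.0]
force: [-0.5, -0.4, -0.4]
opening: 0.0398
gripper_force: 0.0
```

Run:
```python
from h import *
s,R=st();print(R.T@(np.array([.479,-.269,.178])-s["tool_pos"]))
im,d=robot.read_camera("side");cv2.imwrite("pics/s1.png",cv2.resize(im[140:340,240:440,::-1],(580,580),interpolation=cv2.INTER_CUBIC))
```

```text
t 3.7 pos [ 0.4803 -0.2677  0.2715] yaw_y 30.67 zdir [ 0.001 -0.    -1.   ] F [-0.5 -0.4 -0.4] op 0.03979059801293587 q [-0.6  -0.02  1.57  0.    1.59 -1.14]
[-0.00036803 -0.0018465   0.09345726]
```

View pics/s1.png

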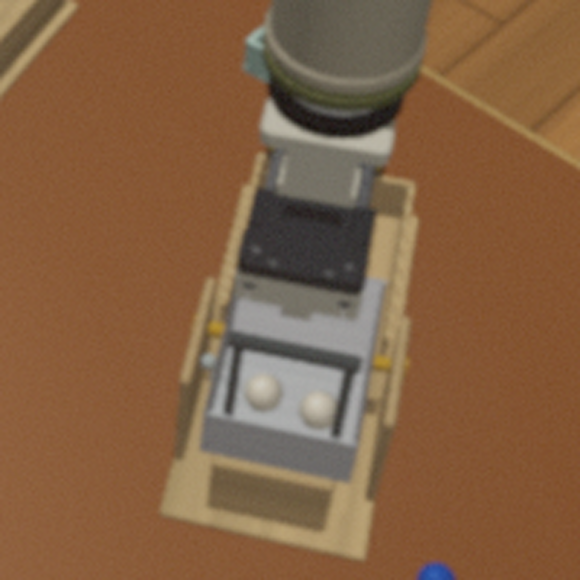

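The gripper hangs over the bar (bar at crop (295,350), finger end at (295,312)), centred between the arms. Descending astride the bar, then narrowing the opening to a loose cage.

>>> {"api": "move_arm", "payload": {"deltas": [0,-0.002,0.03,0,0,0,0.43,0,-0.002,0.055,0,0,0,0.43,0,-0.002,0.075,0,0,0,0.43,0,-0.002,0.093,0,0,0,0.43,0,-0.002,0.093,0,0,0,0.43,0,-0.002,0.093,0,0,0,0.2,0,-0.002,0.093,0,0,0,0.2,0,-0.002,0.093,0,0,0,0.2], "squeeze": 5}}

```text
t: 4.75
tool_pos: [0.4782, -0.2706, 0.1785]
orientation: [1.557, 2.727, -0.0]
force: [0.1, 0.0, -0.4]
opening: 0.0193
gripper_force: 0.0
```

Run:
```python
from h import *
s,R=st()
im,d=robot.read_camera("side");cv2.imwrite("pics/s2.png",cv2.resize(im[140:340,240:440,::-1],(580,580),interpolation=cv2.INTER_CUBIC))
# arc rows: bar at start under grasp
for th in np.arange(0,1.36,.05):
    a=np.arctan2(.115,-.090)-th;print(round(th,2),np.round(.146*np.cos(a)+.09,3),np.round(-(.146*np.sin(a)-.115),3))
```

```text
t 4.75 pos [ 0.4782 -0.2706  0.1785] yaw_y 30.54 zdir [ 0.001 -0.001 -1.   ] F [ 0.1  0.  -0.4] op 0.01926168081606532 q [-0.61  0.02  1.7  -0.    1.42 -1.14]
0.0 0.0 0.0
0.05 0.006 -0.004
0.1 0.012 -0.008
0.15 0.018 -0.012
0.2 0.025 -0.016
0.25 0.031 -0.019
0.3 0.038 -0.021
0.35 0.045 -0.024
0.4 0.052 -0.026
0.45 0.059 -0.028
0.5 0.066 -0.029
0.55 0.073 -0.03
0.6 0.081 -0.031
0.65 0.088 -0.031
0.7 0.095 -0.031
0.75 0.103 -0.03
0.8 0.11 -0.03
0.85 0.117 -0.028
0.9 0.124 -0.027
0.95 0.131 -0.025
1.0 0.138 -0.023
1.05 0.145 -0.02
1.1 0.152 -0.017
1.15 0.158 -0.014
1.2 0.165 -0.011
1.25 0.171 -0.007
1.3 0.177 -0.002
1.35 0.182 0.002
```

View pics/s2.png

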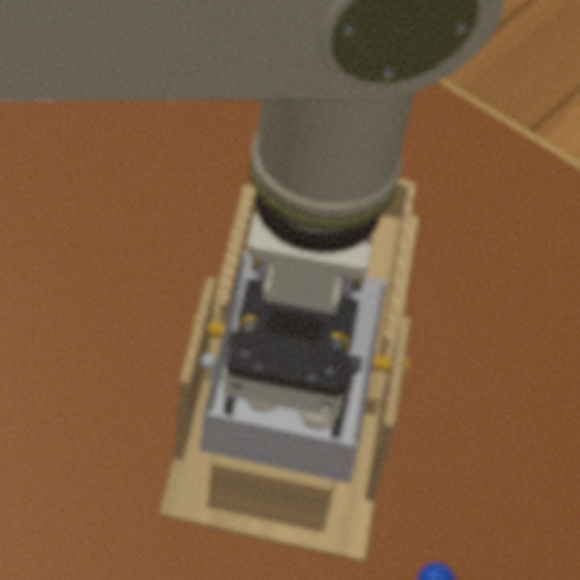

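The gripper is astride the bar: it sits midway between the arms at crop (295,380), with no contact force. Pushing the bar along its arc now.

>>> {"api": "move_arm", "payload": {"deltas": [0,0.006,-0.004,0,0,0,0.2,0,0.012,-0.008,0,0,0,0.2,0,0.018,-0.012,0,0,0,0.2,0,0.025,-0.016,0,0,0,0.2,0,0.031,-0.019,0,0,0,0.2,0,0.038,-0.021,0,0,0,0.2,0,0.045,-0.024,0,0,0,0.2,0,0.052,-0.026,0,0,0,0.2,0,0.059,-0.028,0,0,0,0.2,0,0.066,-0.029,0,0,0,0.2]}}

```text
t: 6.05
tool_pos: [0.5352, -0.2365, 0.2069]
orientation: [1.558, 2.728, -0.0]
force: [-2.4, -2.0, 2.1]
opening: 0.0184
gripper_force: 1.8
```

Run:
```python
from h import *
s,R=st()
im,d=robot.read_camera("side");cv2.imwrite("pics/s3.png",cv2.resize(im[140:340,240:440,::-1],(580,580),interpolation=cv2.INTER_CUBIC))
```

```text
t 6.05 pos [ 0.5352 -0.2365  0.2069] yaw_y 30.54 zdir [ 0. -0. -1.] F [-2.4 -2.   2.1] op 0.018415683887552832 q [-0.5   0.1   1.56 -0.    1.48 -1.04]
```

View pics/s3.png

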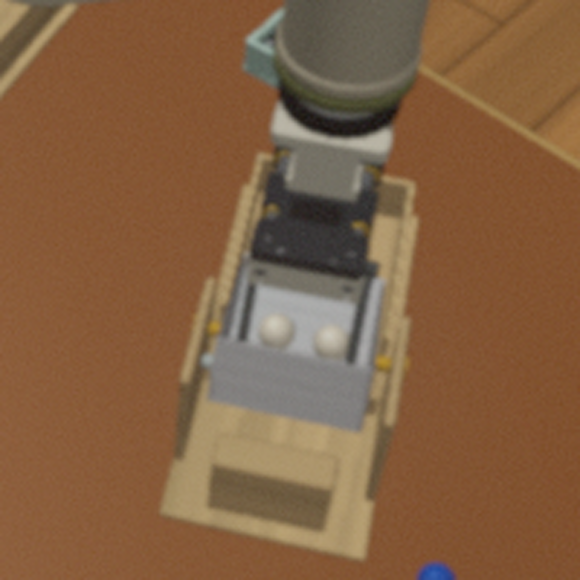

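The bin is tipping, about 0.5 rad so far, with the pearls at crop (276,330) and (331,340) inside and about 3 N of force. Continuing to about 1.25 rad.

>>> {"api": "move_arm", "payload": {"deltas": [0,0.011,-0.002,0,0,0,0.2,0,0.022,-0.002,0,0,0,0.2,0,0.029,-0.002,0,0,0,0.2,0,0.037,-0.001,0,0,0,0.2,0,0.044,-0.001,0,0,0,0.2,0,0.051,0.001,0,0,0,0.2,0,0.058,0.002,0,0,0,0.2,0,0.065,0.004,0,0,0,0.2,0,0.072,0.006,0,0,0,0.2,0,0.079,0.009,0,0,0,0.2,0,0.086,0.012,0,0,0,0.2,0,0.092,0.015,0,0,0,0.2]}}

```text
t: 7.6
tool_pos: [0.6143, -0.1897, 0.1913]
orientation: [-1.558, -2.728, 0.0]
force: [-1.6, -0.6, 1.0]
opening: 0.019
gripper_force: 0.9
```

>>> {"api": "move_arm", "payload": {"deltas": [0,0.006,0.003,0,0,0,0.2,0,0.012,0.007,0,0,0,0.2,0,0.016,0.01,0,0,0,0.2,0,0.016,0.01,0,0,0,0.2,0,0.016,0.01,0,0,0,0.2,0,0.016,0.01,0,0,0,0.2,0,0.016,0.01,0,0,0,0.2,0,0.016,0.01,0,0,0,0.2,0,0.016,0.01,0,0,0,0.2,0,0.016,0.01,0,0,0,0.2]}}

```text
t: 8.85
tool_pos: [0.6277, -0.1819, 0.1816]
orientation: [-1.558, -2.728, 0.0]
force: [0.1, -0.3, -0.8]
opening: 0.0185
gripper_force: 0.0
```

Run:
```python
from h import *
s,R=st()
a,_=robot.read_camera("side");b,d=robot.read_camera("top")
for c in("side","top"):print(c,[(np.round(r["uv"]),round(r["confidence"],2)) for r in robot.recognise(c,"pearl_a_center")])
f=lambda i:cv2.resize(i[...,::-1],(400,400),interpolation=cv2.INTER_CUBIC)
cv2.imwrite("pics/s4.png",np.hstack([f(a[140:340,240:440]),f(b[100:290,250:440])]))
```

```text
t 8.85 pos [ 0.6277 -0.1819  0.1816] yaw_y 30.54 zdir [-0. -0. -1.] F [ 0.1 -0.3 -0.8] op 0.01854896848157898 q [-0.36  0.3   1.38 -0.    1.46 -0.89]
side [(array([388., 341.]), 0.45)]
top []
```

View pics/s4.png

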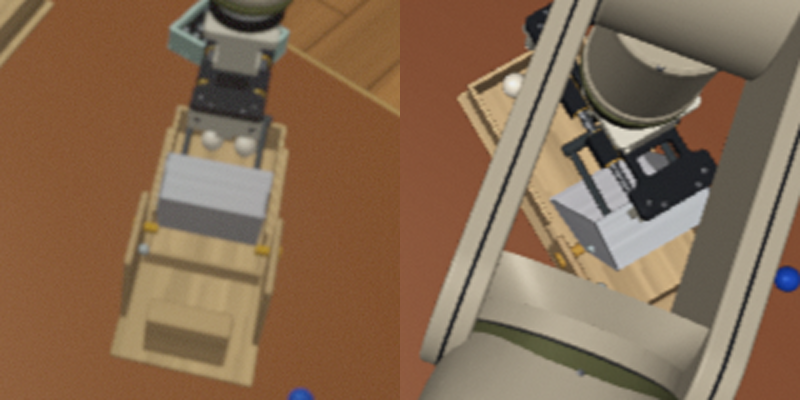

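Both pearls appear at the front end of the tray (side half, (211,140) and (246,145); one in the top half at (515,85)). Checking their positions by depth before righting.

Run:
```python
from h import *
im,d=robot.read_camera("side");X=cloud("side",d)
T=B+[0,0,-.179]+U*(.09+.105);V=np.array([-U[1],U[0],0])
for u,v in((345.5,210),(363,212.5)):
    p=P("side",d,u,v,1);print(p.round(3),"in tray",(p-T)@U,(p-T)@V,p[2]-T[2],im[int(v),int(u)])
```

```text
[ 0.704 -0.12   0.034] in tray 0.07469504391656363 0.01427271393866673 0.022717215615004387 [177 171 154]
[ 0.728 -0.156  0.034] in tray 0.07695922515464167 -0.02919198096410136 0.023079730489309676 [189 181 167]
```

Both pearls are in the tray. Easing the bin back along the arc, slower near home.

>>> {"api": "move_arm", "payload": {"deltas": [0,-0.009,-0.007,0,0,0,0.2,0,-0.016,-0.01,0,0,0,0.2,0,-0.022,-0.013,0,0,0,0.2,0,-0.029,-0.016,0,0,0,0.2,0,-0.036,-0.019,0,0,0,0.2,0,-0.043,-0.021,0,0,0,0.2,0,-0.05,-0.023,0,0,0,0.2,0,-0.057,-0.024,0,0,0,0.2,0,-0.064,-0.026,0,0,0,0.2,0,-0.071,-0.026,0,0,0,0.2,0,-0.079,-0.027,0,0,0,0.2,0,-0.086,-0.027,0,0,0,0.2]}}

```text
t: 10.6
tool_pos: [0.5531, -0.2258, 0.2086]
orientation: [-1.558, -2.728, 0.0]
force: [1.9, 1.6, 1.0]
opening: 0.0181
gripper_force: 0.9
```

>>> {"api": "move_arm", "payload": {"deltas": [0,-0.007,0,0,0,0,0.2,0,-0.015,0.001,0,0,0,0.2,0,-0.022,0.002,0,0,0,0.2,0,-0.029,0.003,0,0,0,0.2,0,-0.036,0.005,0,0,0,0.2,0,-0.043,0.007,0,0,0,0.2,0,-0.05,0.01,0,0,0,0.2,0,-0.057,0.012,0,0,0,0.2,0,-0.06,0.0135,0,0,0,0.2,0,-0.063,0.015,0,0,0,0.2,0,-0.0665,0.017,0,0,0,0.2,0,-0.07,0.019,0,0,0,0.2]}}

```text
t: 12.1
tool_pos: [0.4931, -0.2613, 0.1895]
orientation: [-1.558, -2.728, 0.0]
force: [1.2, -0.1, 1.2]
opening: 0.0184
gripper_force: 0.7
```

>>> {"api": "move_arm", "payload": {"deltas": [0,-0.003,0.002,0,0,0,0.2,0,-0.006,0.004,0,0,0,0.2,0,-0.009,0.006,0,0,0,0.2,0,-0.012,0.008,0,0,0,0.2,0,-0.015,0.01,0,0,0,0.2,0,-0.018,0.012,0,0,0,0.2,0,-0.02,0.012,0,0,0,0.2,0,-0.02,0.012,0,0,0,0.2]}}

```text
t: 13.1
tool_pos: [0.4768, -0.2707, 0.1771]
orientation: [1.557, 2.728, 0.003]
force: [7.7, 2.4, -3.7]
opening: 0.019
gripper_force: 3.5
```

Run:
```python
from h import *
s,R=st();print((s["tool_pos"]-B)@U, np.array(s["force"])@U,s["gripper_force"])
```

```text
t 13.1 pos [ 0.4768 -0.2707  0.1771] yaw_y 30.56 zdir [ 0.001  0.001 -1.   ] F [ 7.7  2.4 -3.7] op 0.019039403819249495 q [-0.61  0.02  1.7   0.    1.42 -1.14]
-0.0027830044551445062 7.879990809469407 3.5259224474430084
```

>>> {"api": "move_arm", "payload": {"deltas": [0,-0.001,0,0,0,0,0.2,0,-0.002,0,0,0,0,0.2,0,-0.002,0,0,0,0,0.2]}}

```text
t: 13.48
tool_pos: [0.4756, -0.2714, 0.1771]
orientation: [1.556, 2.728, 0.004]
force: [9.3, 3.5, -5.8]
opening: 0.0214
gripper_force: 5.0
```

The bar is now on its rear stop: the force rises and the finger yields. Opening the fingers and lifting away.

>>> {"api": "move_arm", "payload": {"deltas": [0,0.003,0,0,0,0,0.45,0,0.005,0,0,0,0,0.45,0,0.005,0,0,0,0,0.45,0,0.005,-0.02,0,0,0,0.45,0,0.005,-0.05,0,0,0,0.45,0,0.005,-0.09,0,0,0,0.45,0,0.005,-0.13,0,0,0,0.45,0.05,0.005,-0.16,0,0,0,0.45,0.1,-0.03,-0.17,0,0,0,0.45,0.15,-0.06,-0.17,0,0,0,0.45,0.2,-0.06,-0.17,0,0,0,0.45,0.25,-0.06,-0.17,0,0,0,0.45]}}

```text
t: 14.98
tool_pos: [0.2944, -0.0866, 0.3493]
orientation: [1.559, 2.724, 0.0]
force: [0.1, 0.9, 0.4]
opening: 0.0416
gripper_force: 0.0
```

Run:
```python
from h import *
s,R=st()
a,d1=robot.read_camera("side");b,d=robot.read_camera("top")
cv2.imwrite("pics/s5.png",np.hstack([cv2.resize(i[...,::-1],(400,300)) for i in(a,b)]))
for c,im,dd in(("top",b,d),("side",a,d1)):
    X=cloud(c,dd)
    for y0,y1 in((-.33,-.2),(.15,.35)):
        m=(X[...,2]>.172)&(X[...,2]<.205)&(X[...,1]<y1)&(X[...,1]>y0)&(X[...,0]>.38)&(X[...,0]<.56)&(im.max(2)<80)
        print(c,m.sum(),X[m].mean(0) if m.any() else "")
    T=B+[0,0,-.179]+U*.195;V=np.array([-U[1],U[0],0]);Y=X-T
    m=(abs(Y@U)<.11)&(abs(Y@V)<.07)&(im.min(2)>140)&(Y[...,2]<.04)
    n,l,s_,ce=cv2.connectedComponentsWithStats(m.astype(np.uint8))
    for i in range(1,n):
        if s_[i,4]>10:q=Y[l==i].mean(0);print(c,s_[i,4],ce[i],q@U,q@V,q[2])
```

```text
t 14.97 pos [ 0.2944 -0.0866  0.3493] yaw_y 30.44 zdir [ 0.003 -0.001 -1.   ] F [0.1 0.9 0.4] op 0.04160395597009172 q [-0.45 -0.72  1.96  0.    1.89 -0.99]
top 266 [ 0.48152466 -0.26908889  0.19475716]
top 276 [0.45452361 0.22064834 0.19379344]
top 100 [319.5  130.99] 0.08680884220961722 -0.0229868840196259 0.024326944789110034
top 99 [303.81818182 139.76767677] 0.08710315394276887 0.01842045809252164 0.024182826199063378
top 181 [334.66298343 167.8839779 ] -0.0012201383485092485 -0.014228648749030346 3.3965904382915125e-05
top 335 [314.32537313 176.80895522] 0.004346072951646625 0.03732697493047258 4.320492140719937e-05
top 27 [354.77777778 176.48148148] -0.0420778764694505 -0.04415795842650695 -0.00024281463922165832
side 154 [ 0.47645842 -0.27346117  0.19077919]
side 2 [0.44111745 0.25673558 0.19228811]
side 46 [345.58695652 207.86956522] 0.0809450986371944 0.015138345868125281 0.023621180717668607
side 47 [362.         210.87234043] 0.08166789684916695 -0.0260438059422614 0.02309098363665127
```

View pics/s5.png

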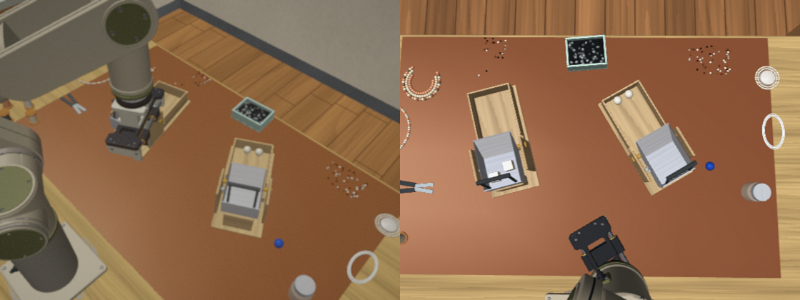

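The bar is back at its starting position, to within about 1 mm. Both pearls lie at the tray's front wall (top half, (617,100) and (628,94)), the other bin is upright, and the arm is clear. Handing in.

```bash
python3 -c "
from plant import robot
print(robot.close_job())"
```

```text
the job is handed in; nothing more can be done
None
```

I tipped the pearl bin, both pearls rolled into its tray, and I eased the bin back upright. The other bin was still upright, and I handed the job in at about 15 s; the hand-in call returned no verdict.

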